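# Shut and bolt the chocolate stock chest

## Robot

A 6-joint arm with a two-finger parallel gripper is mounted at the origin on the work surface. World frame = base frame: x ahead of the robot, y to its left, z up, the work surface at z = 0. Lengths are in mm, angles in degrees, forces in N, time in s.
With the tool pointing down it reaches from about 350 to 850 mm from the base axis. Payload 8.1 kg.
Tool frame: the origin (TCP) lies at the very end of the fingers, on their centre line; the grasp point (between the pads) lies grip_depth behind it (grip_depth is the distance from the TCP to the grasp point, in mm); z points along the fingers, y is the direction in which the jaws open and shut (so a half turn about z gives the same grasp; the last joint's range is limited). The gripper opens to 85 mm and grips with 20 to 120 N. Pads are 22 mm wide; open, the fingers measure 114 mm over their backs; the gripper's body (76 mm by 85 mm) begins 54 mm behind the grasp point. The pads swing forward as they close: fully open they stand 13 mm farther back than shut.
Start: joints at [58.992, 7.471, 85.268, -0, 87.261, -4.893], TCP at [264.089, 538.76, 231.292] pointing down, gripper open.
Joint ranges: [-169.43, 169.43], [-51.17, 129.36], [1.28, 143.12], [-76.62, 256.62], [0, 156.53], [-152.29, 152.29]. Speed limits (degrees/s): [136.94, 136.94, 159.86, 180, 180, 180].

## Interface

Orientations are given as [roll, pitch, yaw] about the fixed x, y, z axes, in that order (R = Rz(yaw) Ry(pitch) Rx(roll)).
In Python, from bench import * gives the robot as it stands.
- The arm moves only by the tool step_arm, never from a script. Its argument "plan" is a list of rows, each an object of numbers: "grip": the finger opening in cm, from 0 to 8.54; "tx", "ty", "tz": the shift along the tool's x, y, z in cm; "ax", "ay", "az": the turn, a rotation vector about the tool's x, y, z in degrees. In form: [{"grip": .., "tx": .., "ty": .., "tz": .., "ax": .., "ay": .., "az": ..}, ...]. A call has 1 to 8 rows; each row shifts and turns the commanded pose from where the row before left it, along the tool's axes as they then stand; what a row does not reach is not made up. A row lasts 1/12 s, in which the tool goes at most 41.7 mm and 7.16 degrees, less where a joint would pass 70% of its speed; a pose out of reach is approached as far as the arm can. A call with a gripper value outside its range is refused whole. The fingers move at their own pace and stop on an object; "newtons" is the grip in N (left out, the last holds). Time passes only in rows, so rows that do not move let the fingers close. It gives the time, the measured TCP pose, the force and the opening at its end, in the units of the state.
- sense(): the state, without advancing time (a new reading comes with each control period).
- snapshot(name): name is "side" or "top"; returns the picture (384x512x3 uint8, red, green, blue); there is no depth.
- camera_model(name): a dict with "intrinsics" (3x3 intrinsics, pixels), "pose" (4x4, takes a point from camera to world coordinates). Camera axes: x right, y down, z forward; pixel columns grow to the right and rows downward; lengths in mm; the calibration is good to about 2 mm. A picture is of the moment at which its call begins. camera_model takes no time and is no camera call.
- hand_in(): hands the job in, once; it reports no verdict.
The state is a dict: "time": time; "joint_pos": joint angles; "qd": joint speeds; "joint_efforts": joint torques, N m; "tool_pos": TCP position; "tcp_rot": TCP orientation; "ft_force": force on the tool from outside, world axes, zero at the start; "wrist_torque": the same for the moment, N m; "finger_gap": finger opening in mm.
Only numpy, scipy, OpenCV 4.12 (cv2) and the standard library are available. Lean on these libraries where they do the work, as an engineer would, in place of code of your own. Each camera call takes 0.05 s, during which the arm holds its last target.

## Task

Close the lid of the stock chest onto its springy seal, then, keeping the lid pressed down by the bolt's knob, slide the bolt across until its tip is fully home against the back of the keeper's pocket. Feel your way and do it gently: do not ram the bolt into the keeper or crush the seal, and leave the other goods on the stall where they are. Let go at the end; the bolt alone must hold the lid shut.

Things in the scene. Friction and masses are not known exactly. Their poses are not given: they have to be found in the camera images.
- chest: Plywood stock chest, 260 (x) x 300 (y) x 110 mm high, walls 12 mm, fixed to the table; position and yaw vary. Origin: centre of its underside. Its -x side is the front (towards the robot), where the keeper stands; the lid's hinge axis runs along y at x = +130, z = 115 mm. Shut, the lid's top face lies at z = 131 mm and reaches from x = -130 to +130, y = -150 to +150 mm. The bolt lies along the middle (y = 0) of the lid; the lid's top is bare beyond 25 mm from this line.
- lid (a joint): Opening angle of the plywood lid (260 x 300 x 16 mm) in rad: 0 = shut with the seal fully squeezed, growing as the front edge rises. It starts ajar (0.25 to 0.45). The hinge is balanced and slightly stiff: the lid stays where it is left and about 1 to 3 N near its front edge closes it. It meets the seal at about 0.032 and, let go there, springs back to about 0.025 to 0.03, which holds the bolt tip about 5 mm too high for the keeper.
- seal: Black rubber sealing strip, 260 mm long and 12 mm wide, on the chest's front rim under the lid. Origin: middle of its underside, which moves down by up to 8 mm as it is squeezed (spring about 0.75 N/mm, then a solid stop). Squeezing it nearly flat takes about 10 to 13 N straight down on the bolt's knob (up to about 17 N there is safe); a load of more than 25 N on the strip counts as crushing it.
- bolt (a joint): Travel of the bolt along its guides on the lid, in m: 0 = fully drawn back, growing as it slides towards the chest's front (-x of the chest). Starts between 0 and 0.010; home is between 0.042 and 0.052, depending on where the keeper is. Stiff: about 3 N to slide; it stays where it is left.
- knob (a point): Centre of the bolt's upright steel knob, a block 22 mm long (along the bolt) x 16 mm wide (across the bolt) x 40 mm high, standing on the bar; the bar's top is 20 mm below this point, the knob's top 20 mm above. Its x axis is the chest's +x (opposite to the locking direction) when the lid is shut. Two low steel guide straps (34 mm wide, 12 mm long) cross the bar on the lid, 98 mm ahead of and 50 mm behind the drawn-back knob; their tops are 16 mm below this point.
- bolt_tip (a point): Middle of the end face of the bolt's bar (20 mm wide, 10 mm thick, blunt), 110 mm ahead of the knob's centre (towards the chest's -x) and 25 mm below it.
- keeper: Steel keeper on a post in front of the chest, on the bolt's line; its distance from the chest varies by 10 mm. Origin: centre of the mouth of its blind pocket, at z = 138 mm. The pocket is 28 mm wide, runs 22 mm deep to -x of this frame to a solid end wall, and reaches from 8 mm below to 7.5 mm above the origin; its roof and end are 5 to 8 mm thick. With the lid fully down the bar has 2.5 mm to spare under the roof. A load of more than 25 N on the keeper counts as ramming.
- carton_mid (a point): Middle of a white gift carton, 89 x 89 x 91 mm, standing beside the chest; leave alone.
- jar_mid (a point): Middle of a glass jar, 72 mm across, 110 mm high; leave alone.
- tin_mid (a point): Middle of a round metal tin, 104 mm across, 60 mm high; leave alone.

How it is judged:
By the outcome, as a careful person would: the job done as asked, in the order asked, and still so for the second after the job is handed in, with the robot touching nothing.
It also fails if it takes over 72 s, if anything falls off the work surface, if the arm or the gripper's body presses on something with over 40 N, if the wrist force passes 120 N, or if a joint passes its speed limit or range.

## Working session

There is one attempt and no reset: what is moved stays moved. The work goes in short steps, Python scripts to look and compute and a tool call to move; the robot and the scene stay as the last step left them, time stands still between calls to the robot, and variables do not carry over. Pictures are saved under pics/ and viewed, and the job is handed in when it is done.

Besides the shell and the picture viewer there is one more tool, called as a command line: name --argument value ..., lists and objects as JSON in quotes. step_arm: Moves the arm, as the interface text tells. Its arguments: {"type":"object","properties":{"plan":{"type":"array","items":{"type":"object","properties":{"grip":{"type":"number"},"tx":{"type":"number"},"ty":{"type":"number"},"tz":{"type":"number"},"ax":{"type":"number"},"ay":{"type":"number"},"az":{"type":"number"}}}},"newtons":{"type":"number"}},"required":["plan"]}

```bash
mkdir -p pics
python3 - <<'E'
from bench import *
import cv2
print(sense())
for n in("side","top"):
    im=snapshot(n);cv2.imwrite(f"pics/{n}0.png",im[...,::-1]);m=camera_model(n);print(n,m)
E
```

```text
{'time': 0.0, 'joint_pos': array([ 5.89901090e+01,  7.51531904e+00,  8.53303192e+01, -1.13219091e-03,
        8.72610050e+01, -4.89208429e+00]), 'qd': array([ 0.10206164,  0.03122052, -0.00194558, -0.02283028,  0.10952621,
       -0.0337639 ]), 'joint_efforts': array([-6.10980387e-04, -5.69402218e+01, -5.00549912e+01, -2.76576366e-04,
        1.49273558e-02, -4.01182865e-05]), 'tool_pos': array([263.82146372, 538.2686063 , 230.23226256]), 'tcp_rot': array([-1.79893649e+02, -7.96777996e-03,  1.53882241e+02]), 'ft_force': array([0.09695514, 0.03273465, 0.5195212 ]), 'wrist_torque': array([-0.01151312, -0.0024103 ,  0.01360094]), 'finger_gap': 85.61969506097202}
side {'intrinsics': array([[372.28617759,   0.        , 255.10082042],
       [  0.        , 372.28617759, 197.10277543],
       [  0.        ,   0.        ,   1.        ]]), 'pose': array([[ 9.86653928e-01, -9.25703115e-02,  1.33958064e-01,
         4.35098278e+02],
       [-1.61629088e-01, -6.56559867e-01,  7.36753133e-01,
        -9.21139848e+02],
       [ 1.97500217e-02, -7.48571892e-01, -6.62759427e-01,
         9.23252100e+02],
       [ 0.00000000e+00,  0.00000000e+00,  0.00000000e+00,
         1.00000000e+00]])}
top {'intrinsics': array([[446.49580013,   0.        , 253.51634675],
       [  0.        , 446.49580013, 192.54354053],
       [  0.        ,   0.        ,   1.        ]]), 'pose': array([[ 2.81589377e-02, -9.85769781e-01,  1.65725715e-01,
         4.11424028e+02],
       [-9.99345934e-01, -3.15251778e-02, -1.77163075e-02,
        -1.10690699e+01],
       [ 2.26887332e-02, -1.65118447e-01, -9.86012738e-01,
         1.29489643e+03],
       [ 0.00000000e+00,  0.00000000e+00,  0.00000000e+00,
         1.00000000e+00]])}
```

View pics/side0.png

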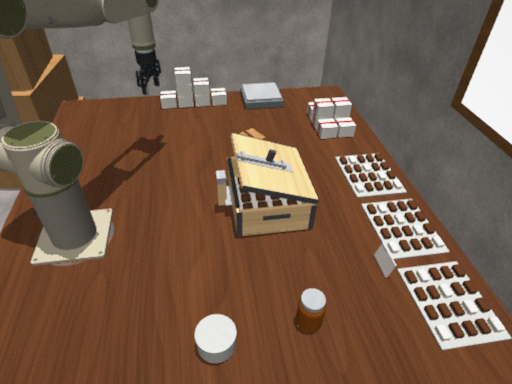

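View pics/top0.png

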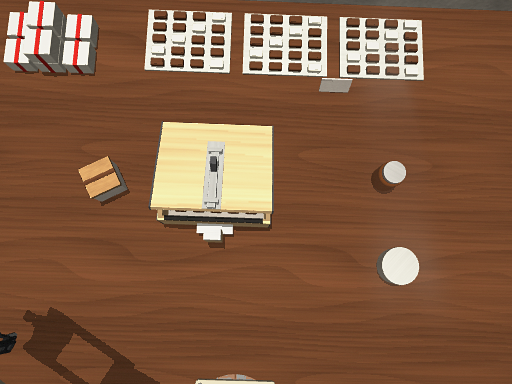

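Run:
```python
import cv2
a=cv2.imread("pics/top0.png")[110:250,130:290];cv2.imwrite("pics/t0z.png",cv2.resize(a,None,fx=4.5,fy=4.2,interpolation=cv2.INTER_CUBIC)) if 0 else cv2.imwrite("pics/t0z.png",cv2.resize(a,None,fx=4,fy=4,interpolation=cv2.INTER_CUBIC))
a=cv2.imread("pics/side0.png")[125:240,200:330];cv2.imwrite("pics/s0z.png",cv2.resize(a,None,fx=5,fy=5,interpolation=cv2.INTER_CUBIC))
```

```text
(no output)
```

View pics/t0z.png

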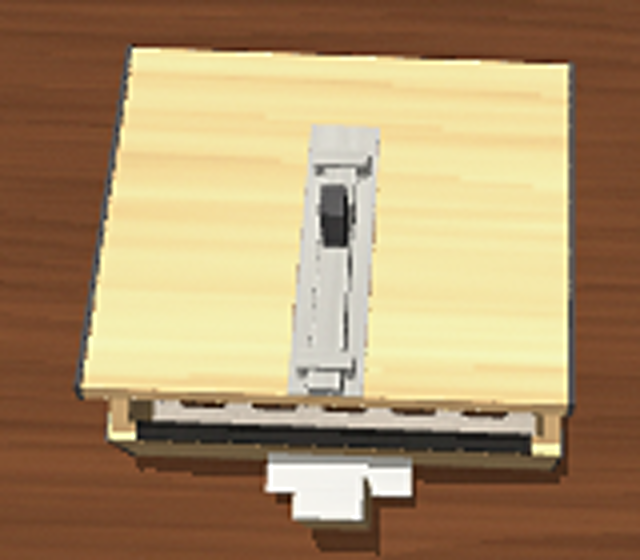

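View pics/s0z.png

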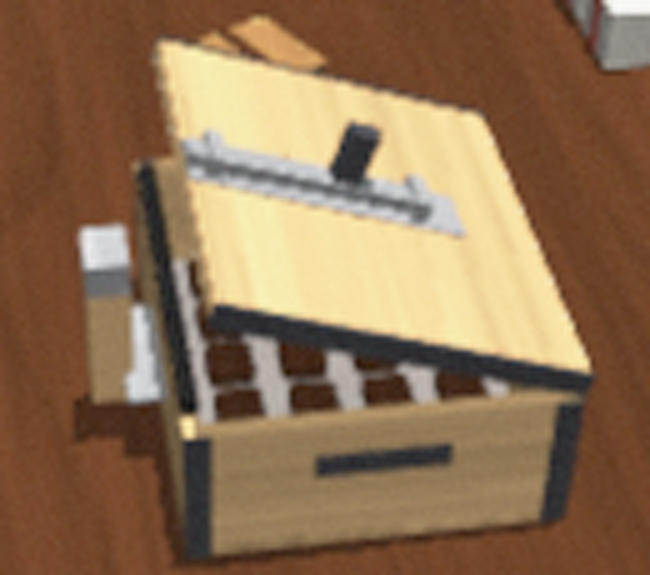

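```bash
cat > h.py <<'E'
import numpy as np, cv2
from bench import *
def ray(n,uv):
    m=camera_model(n);K=np.array(m["intrinsics"]);P=np.array(m["pose"])
    d=P[:3,:3]@np.linalg.solve(K,[uv[0],uv[1],1.]);return P[:3,3],d/np.linalg.norm(d)
def plane(n,uv,z):
    o,d=ray(n,uv);return o+d*(z-o[2])/d[2]
def tri(a,b):
    (o1,d1),(o2,d2)=ray("top",a),ray("side",b)
    s,t=np.linalg.lstsq(np.c_[d1,-d2],o2-o1,rcond=None)[0]
    p,q=o1+s*d1,o2+t*d2;return (p+q)/2,np.linalg.norm(p-q)
def proj(n,p):
    m=camera_model(n);P=np.array(m["pose"]);c=P[:3,:3].T@(np.asarray(p)-P[:3,3]);c=np.array(m["intrinsics"])@c;return c[:2]/c[2]
E
python3 - <<'E'
from h import *
np.set_printoptions(precision=1,suppress=True)
T=lambda x,y:(130+x/4-.4,110+y/4-.4); S=lambda x,y:(200+x/5-.4,125+y/5-.4)
BL,BR=plane("top",T(131,47),130.3),plane("top",T(572,64),130.3)
print("back plane",BL,BR,np.linalg.norm(BL-BR))
d=BR-BL;print("yaw",np.degrees(np.arctan2(d[0],-d[1])))
for nm,a,b in [("BL",(131,47),None),("BR",(572,64),(590,374)),("FL",(80,390),(157,42)),("FR",(572,400),(215,308)),("knobtop",(334,185),(362,128)),("rimFR",(562,447),(190,430)),("keeptop",(328,506),(104,245))]:
    if b: print(nm,*tri(T(*a),S(*b)))
for p in [(108,437),(562,447)]: print("rim",plane("top",T(*p),110))
for p in [(266,455),(412,455),(292,520),(364,520),(266,492),(412,497)]: print("keep z151",plane("top",T(*p),151))
E
```

```text
back plane [794.5 220.  130.3] [793.1 -78.6 130.3] 298.6589467745336
yaw -0.25694414745834376
BR [792.6 -78.6 130.3] 0.8950641679306625
FL [549.3 221.1 212.7] 0.0388243735661594
FR [551.1 -78.3 213.3] 2.750087764199097
knobtop [672.8  71.4 230.6] 10.23942942662087
rimFR [533.6 -78.4 115.3] 0.039276415447569143
keeptop [491.4  72.2 150. ] 7.281996171425677
rim [531.7 222.6 110. ]
rim [534.2 -78.7 110. ]
keep z151 [519.  113.1 151. ]
keep z151 [521.9  19.8 151. ]
keep z151 [478.1  94.6 151. ]
keep z151 [479.4  48.8 151. ]
keep z151 [495.4 112.  151. ]
keep z151 [495.   18.8 151. ]
```

```bash
python3 -c "
import bench;print([ (k,getattr(bench,k)) for k in dir(bench) if not k.startswith('__')])" | head -c 1500
```

```text
[('PlanningError', <class 'bench.PlanningError'>), ('camera_model', <function make.<locals>.<lambda> at 0x7f6183dbc720>), ('grip_depth', 18.700000000000003), ('hand_in', <function connect.<locals>.done at 0x7f6183d2f7e0>), ('sense', <function make.<locals>.<lambda> at 0x7f6183dbc680>), ('snapshot', <function make.<locals>.drawn_camera at 0x7f6183dbc180>)]
```

step_arm --plan '[{"grip": 0, "tz": -0.5, "az": -5.2}, {"grip": 0, "tz": -0.5, "az": -5.2}, {"grip": 0, "tz": -0.5, "az": -5.2}, {"grip": 0, "tz": -0.5, "az": -5.2}, {"grip": 0, "tz": -0.5, "az": -5.3}, {"grip": 0}]'

```text
invalid input
```

step_arm --newtons 20 --plan '[{"grip": 0, "tx": 0, "ty": 0, "tz": -0.5, "ax": 0, "ay": 0, "az": -5.2}, {"grip": 0, "tx": 0, "ty": 0, "tz": -0.5, "ax": 0, "ay": 0, "az": -5.2}, {"grip": 0, "tx": 0, "ty": 0, "tz": -0.5, "ax": 0, "ay": 0, "az": -5.2}, {"grip": 0, "tx": 0, "ty": 0, "tz": -0.5, "ax": 0, "ay": 0, "az": -5.2}, {"grip": 0, "tx": 0, "ty": 0, "tz": -0.5, "ax": 0, "ay": 0, "az": -5.3}, {"grip": 0, "tx": 0, "ty": 0, "tz": 0, "ax": 0, "ay": 0, "az": 0}]'

```text
time: 0.6
tool_pos: [264.2, 539.0, 257.0]
tcp_rot: [180.0, 0.0, -179.8]
ft_force: [-0.4, 0.1, -0.1]
finger_gap: 12.6
```

step_arm --plan '[{"grip": 0, "tx": -1, "ty": -1.4, "tz": 0, "ax": 0, "ay": 0, "az": 0}, {"grip": 0, "tx": -1.9, "ty": -2.6, "tz": 0, "ax": 0, "ay": 0, "az": 0}, {"grip": 0, "tx": -1.9, "ty": -2.6, "tz": 0, "ax": 0, "ay": 0, "az": 0}, {"grip": 0, "tx": -1.9, "ty": -2.6, "tz": 0, "ax": 0, "ay": 0, "az": 0}, {"grip": 0, "tx": -1.9, "ty": -2.6, "tz": 0, "ax": 0, "ay": 0, "az": 0}, {"grip": 0, "tx": -1.9, "ty": -2.6, "tz": 0, "ax": 0, "ay": 0, "az": 0}, {"grip": 0, "tx": -1.9, "ty": -2.6, "tz": 0, "ax": 0, "ay": 0, "az": 0}, {"grip": 0, "tx": -1.9, "ty": -2.6, "tz": 0, "ax": 0, "ay": 0, "az": 0}]'

```text
time: 1.27
tool_pos: [407.5, 341.2, 255.7]
tcp_rot: [-180.0, -0.0, 179.8]
ft_force: [1.1, 0.1, -0.8]
finger_gap: -0.0
```

step_arm --plan '[{"grip": 0, "tx": -1.9, "ty": -2.6, "tz": 0, "ax": 0, "ay": 0, "az": 0}, {"grip": 0, "tx": -1.9, "ty": -2.6, "tz": 0, "ax": 0, "ay": 0, "az": 0}, {"grip": 0, "tx": -1.9, "ty": -2.6, "tz": 0, "ax": 0, "ay": 0, "az": 0}, {"grip": 0, "tx": -1.9, "ty": -2.6, "tz": 0, "ax": 0, "ay": 0, "az": 0}, {"grip": 0, "tx": -1.9, "ty": -2.6, "tz": 0, "ax": 0, "ay": 0, "az": 0}, {"grip": 0, "tx": -1.9, "ty": -2.6, "tz": 0, "ax": 0, "ay": 0, "az": 0}, {"grip": 0, "tx": -1.9, "ty": -2.6, "tz": 0, "ax": 0, "ay": 0, "az": 0}, {"grip": 0, "tx": -1.5, "ty": -2, "tz": 0, "ax": 0, "ay": 0, "az": 0}]'

```text
time: 1.93
tool_pos: [555.8, 138.4, 255.5]
tcp_rot: [-180.0, -0.0, 179.7]
ft_force: [0.8, 0.6, -1.1]
finger_gap: -0.0
```

step_arm --plan '[{"grip": 0, "tx": -0.8, "ty": -0.6, "tz": 1, "ax": 0, "ay": 0, "az": 0}, {"grip": 0, "tx": -0.8, "ty": -0.6, "tz": 1, "ax": 0, "ay": 0, "az": 0}, {"grip": 0, "tx": 0, "ty": 0, "tz": 1, "ax": 0, "ay": 0, "az": 0}, {"grip": 0, "tx": 0, "ty": 0, "tz": 0.8, "ax": 0, "ay": 0, "az": 0}, {"grip": 0, "tx": 0, "ty": 0, "tz": 0.5, "ax": 0, "ay": 0, "az": 0}, {"grip": 0, "tx": 0, "ty": 0, "tz": 0.5, "ax": 0, "ay": 0, "az": 0}, {"grip": 0, "tx": 0, "ty": 0, "tz": 0.5, "ax": 0, "ay": 0, "az": 0}, {"grip": 0, "tx": 0, "ty": 0, "tz": 0.5, "ax": 0, "ay": 0, "az": 0}]'

```text
time: 2.6
tool_pos: [570.8, 129.5, 198.3]
tcp_rot: [180.0, 0.0, -180.0]
ft_force: [0.6, 0.7, 1.3]
finger_gap: -0.0
```

step_arm --plan '[{"grip": 0, "tx": 0, "ty": 0, "tz": 0.5, "ax": 0, "ay": 0, "az": 0}, {"grip": 0, "tx": 0, "ty": 0, "tz": 0.5, "ax": 0, "ay": 0, "az": 0}, {"grip": 0, "tx": 0, "ty": 0, "tz": 0.5, "ax": 0, "ay": 0, "az": 0}, {"grip": 0, "tx": 0, "ty": 0, "tz": 0.5, "ax": 0, "ay": 0, "az": 0}]'

```text
time: 2.93
tool_pos: [571.0, 128.7, 178.0]
tcp_rot: [180.0, 0.0, 180.0]
ft_force: [-0.5, 0.2, 0.6]
finger_gap: 0.1
```

step_arm --plan '[{"grip": 0, "tx": 0, "ty": 0, "tz": 0.5, "ax": 0, "ay": 0, "az": 0}, {"grip": 0, "tx": 0, "ty": 0, "tz": 0.5, "ax": 0, "ay": 0, "az": 0}, {"grip": 0, "tx": 0, "ty": 0, "tz": 0.5, "ax": 0, "ay": 0, "az": 0}, {"grip": 0, "tx": 0, "ty": 0, "tz": 0.5, "ax": 0, "ay": 0, "az": 0}, {"grip": 0, "tx": 0, "ty": 0, "tz": 0.5, "ax": 0, "ay": 0, "az": 0}, {"grip": 0, "tx": 0, "ty": 0, "tz": 0.4, "ax": 0, "ay": 0, "az": 0}, {"grip": 0, "tx": 0, "ty": 0, "tz": 0.3, "ax": 0, "ay": 0, "az": 0}, {"grip": 0, "tx": 0, "ty": 0, "tz": 0.2, "ax": 0, "ay": 0, "az": 0}]'

```text
time: 3.6
tool_pos: [570.8, 128.6, 143.7]
tcp_rot: [-180.0, -0.0, 180.0]
ft_force: [-0.5, 0.3, 0.9]
finger_gap: 0.0
```

step_arm --plan '[{"grip": 0, "tx": 0, "ty": 0, "tz": 0.1, "ax": 0, "ay": 0, "az": 0}, {"grip": 0, "tx": 0, "ty": 0, "tz": 0.1, "ax": 0, "ay": 0, "az": 0}, {"grip": 0, "tx": 0, "ty": 0, "tz": 0.1, "ax": 0, "ay": 0, "az": 0}, {"grip": 0, "tx": 0, "ty": 0, "tz": 0, "ax": 0, "ay": 0, "az": 0}]'

```text
time: 3.93
tool_pos: [571.1, 128.7, 141.3]
tcp_rot: [-180.0, 0.0, 180.0]
ft_force: [0.2, 0.2, -0.5]
finger_gap: 0.2
```

step_arm --plan '[{"grip": 0, "tx": 0, "ty": 0, "tz": 0.1, "ax": 0, "ay": 0, "az": 0}, {"grip": 0, "tx": 0, "ty": 0, "tz": 0.1, "ax": 0, "ay": 0, "az": 0}, {"grip": 0, "tx": 0, "ty": 0, "tz": 0.1, "ax": 0, "ay": 0, "az": 0}, {"grip": 0, "tx": 0, "ty": 0, "tz": 0, "ax": 0, "ay": 0, "az": 0}]'

```text
time: 4.27
tool_pos: [571.0, 128.7, 138.1]
tcp_rot: [180.0, -0.0, 180.0]
ft_force: [-0.0, 0.6, 0.8]
finger_gap: -0.1
```

Run:
```python
from h import *
im=snapshot("side");a=im[100:240,190:330,::-1];cv2.imwrite("pics/s1.png",cv2.resize(a,None,fx=4,fy=4,interpolation=cv2.INTER_CUBIC))
print(sense()["ft_force"],sense()["tool_pos"])
```

```text
[-1.0555      0.65084055  0.48637784] [570.97320804 128.69068289 138.18755128]
```

View pics/s1.png

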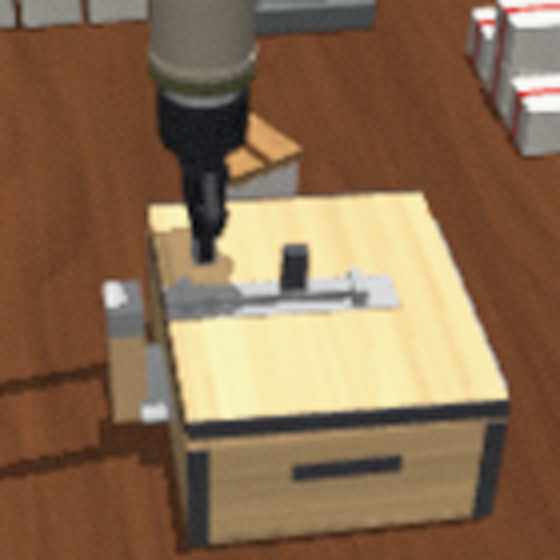

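step_arm --plan '[{"grip": 0, "tx": 0, "ty": 0, "tz": -1, "ax": 0, "ay": 0, "az": 0}, {"grip": 0, "tx": 0, "ty": 0, "tz": -3, "ax": 0, "ay": 0, "az": 0}, {"grip": 0, "tx": 0, "ty": 0, "tz": -3, "ax": 0, "ay": 0, "az": 0}, {"grip": 4, "tx": 0, "ty": 3, "tz": -3, "ax": 0, "ay": 0, "az": 0}, {"grip": 4, "tx": 0, "ty": 3, "tz": 0, "ax": 0, "ay": 0, "az": 0}, {"grip": 4, "tx": 0, "ty": 3, "tz": 0, "ax": 0, "ay": 0, "az": 0}, {"grip": 4, "tx": 0, "ty": 2, "tz": 0, "ax": 0, "ay": 0, "az": 0}, {"grip": 4, "tx": 0, "ty": 0, "tz": 0, "ax": 0, "ay": 0, "az": 0}]'

```text
time: 4.98
tool_pos: [570.6, 242.0, 238.8]
tcp_rot: [179.9, 0.0, -179.8]
ft_force: [0.2, -0.3, 0.8]
finger_gap: 39.9
```

Run:
```python
from h import *
s=sense();print(s["ft_force"],s["tool_pos"],s["finger_gap"])
im=snapshot("side");cv2.imwrite("pics/side2.png",im[...,::-1]);a=im[150:240,210:330,::-1];cv2.imwrite("pics/s2.png",cv2.resize(a,None,fx=6,fy=6,interpolation=cv2.INTER_CUBIC))
im=snapshot("top");cv2.imwrite("pics/top2.png",im[...,::-1]);a=im[110:250,140:290,::-1];cv2.imwrite("pics/t2.png",cv2.resize(a,None,fx=4,fy=4,interpolation=cv2.INTER_CUBIC))
```

```text
[ 0.23360044 -0.34615899  0.76875685] [570.57555323 242.00223095 238.81631266] 39.90843860810502
```

View pics/s2.png

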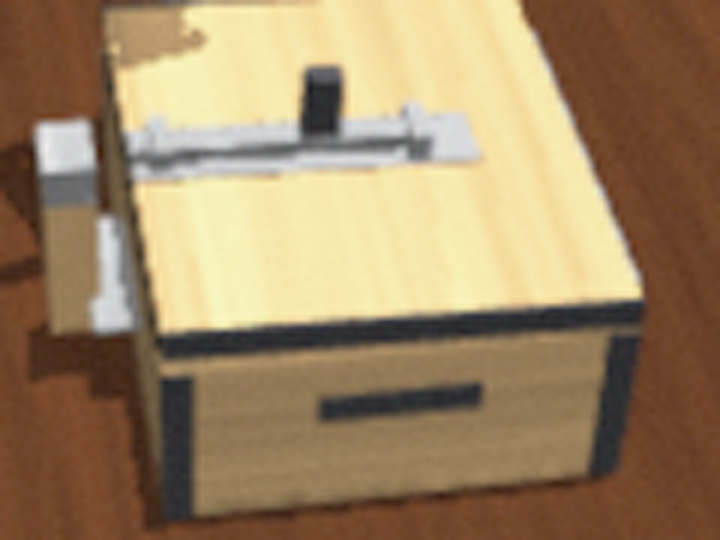

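View pics/t2.png

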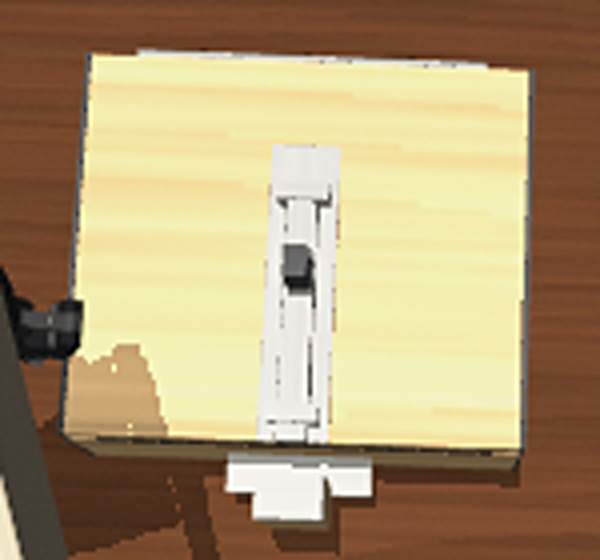

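Run:
```python
import cv2
a=cv2.imread("pics/top2.png")[165:190,203:228];b=cv2.imread("pics/side2.png")[155:180,250:275]
import numpy as np
cv2.imwrite("pics/k2.png",np.hstack([cv2.resize(x,(390,390),interpolation=cv2.INTER_NEAREST) for x in (a,b)]))
```

```text
(no output)
```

View pics/k2.png

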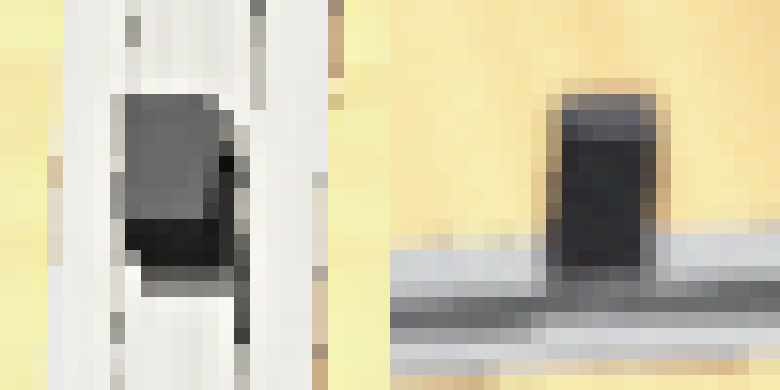

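Run:
```python
from h import *
np.set_printoptions(precision=1,suppress=True)
t=(203+10.9-.5,165+10-.5);s=(250+13.9-.5,155+7.5-.5)
print(tri(t,s),plane("top",t,187),plane("side",s,187))
T=lambda x,y:(140+x/4-.4,110+y/4-.4);S=lambda x,y:(210+x/6-.4,150+y/6-.4)
for p,z in [((90,54),131),((531,72),131),((65,432),139),((522,450),139),((258,440),138),((328,442),138),((252,520),151),((325,522),151)]: print(p,plane("top",T(*p),z))
print("lidFR",tri(T(522,450),S(160,335)),"BR",tri(T(531,72),S(643,300)))
for p in [(66,176),(38,125),(90,122),(38,175),(95,176)]:print("keep side z151",plane("side",S(*p),151))
```

```text
(array([641. ,  72. , 184.2]), np.float64(0.41773633856222664)) [640.6  71.7 187. ] [640.   68.1 187. ]
(90, 54) [789.3 220.3 131. ]
(531, 72) [787.2 -78.  131. ]
(65, 432) [531.9 219.  139. ]
(522, 450) [529.2 -77.1 139. ]
(258, 440) [530.6  94.3 138. ]
(328, 442) [530.7  49.  138. ]
(252, 520) [478.1  94.6 151. ]
(325, 522) [478.2  48.1 151. ]
lidFR (array([529.6, -77.3, 136.8]), np.float64(0.37761568853529404)) BR (array([788.7, -78.2, 129.2]), np.float64(1.8029703236508354))
keep side z151 [492.9  42.6 151. ]
keep side z151 [481.6  90.6 151. ]
keep side z151 [510.9  89.4 151. ]
keep side z151 [477.8  45.6 151. ]
keep side z151 [508.7  40.4 151. ]
```

step_arm --plan '[{"grip": 4, "tx": -0.5, "ty": -1.0, "tz": 0, "ax": 0, "ay": 0, "az": 0}, {"grip": 4, "tx": -1.3, "ty": -3, "tz": 0, "ax": 0, "ay": 0, "az": 0}, {"grip": 4, "tx": -1.3, "ty": -3, "tz": 0, "ax": 0, "ay": 0, "az": 0}, {"grip": 4, "tx": -1.3, "ty": -3, "tz": 0, "ax": 0, "ay": 0, "az": 0}, {"grip": 4, "tx": -1.3, "ty": -3, "tz": 0, "ax": 0, "ay": 0, "az": 0}, {"grip": 4, "tx": -1.3, "ty": -3, "tz": 0, "ax": 0, "ay": 0, "az": 0}, {"grip": 4, "tx": 0, "ty": -1, "tz": 0, "ax": 0, "ay": 0, "az": 0}, {"grip": 4, "tx": 0, "ty": 0, "tz": 0, "ax": 0, "ay": 0, "az": 0}]'

```text
time: 5.75
tool_pos: [641.3, 62.9, 237.7]
tcp_rot: [-179.9, -0.0, 179.7]
ft_force: [-0.4, 0.7, 0.9]
finger_gap: 39.7
```

step_arm --plan '[{"grip": 4, "tx": 0, "ty": 0.9, "tz": 0, "ax": 0, "ay": 0, "az": 0}, {"grip": 4, "tx": 0, "ty": 0, "tz": 1, "ax": 0, "ay": 0, "az": 0}, {"grip": 4, "tx": 0, "ty": 0, "tz": 1, "ax": 0, "ay": 0, "az": 0}, {"grip": 4, "tx": 0, "ty": 0, "tz": 1, "ax": 0, "ay": 0, "az": 0}, {"grip": 4, "tx": 0, "ty": 0, "tz": 0, "ax": 0, "ay": 0, "az": 0}]'

```text
time: 6.17
tool_pos: [638.9, 78.2, 203.6]
tcp_rot: [-180.0, -0.3, -179.9]
ft_force: [-0.6, -0.8, -0.9]
finger_gap: 39.9
```

Run:
```python
from h import *
im=snapshot("side");a=im[100:220,210:330,::-1];a=cv2.resize(a,None,fx=5,fy=5,interpolation=cv2.INTER_CUBIC);cv2.imwrite("pics/s3.png",a)
```

```text
(no output)
```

View pics/s3.png

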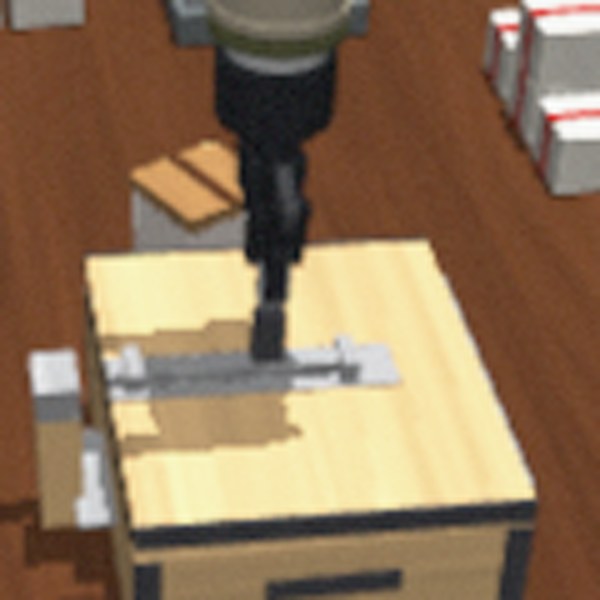

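step_arm --plan '[{"grip": 4, "tx": 0, "ty": 0, "tz": 0, "ax": 0, "ay": 0, "az": 0}, {"grip": 4, "tx": 0, "ty": 0, "tz": 0, "ax": 0, "ay": 0, "az": 0}, {"grip": 4, "tx": 0, "ty": 0, "tz": 0, "ax": 0, "ay": 0, "az": 0}]'

```text
time: 6.47
tool_pos: [641.3, 77.3, 208.5]
tcp_rot: [180.0, 0.1, 180.0]
ft_force: [0.6, 0.1, -0.9]
finger_gap: 39.7
```

step_arm --plan '[{"grip": 4, "tx": 0, "ty": -0.5, "tz": 0, "ax": 0, "ay": 0, "az": 0}, {"grip": 4, "tx": 0, "ty": 0, "tz": 0.5, "ax": 0, "ay": 0, "az": 0}, {"grip": 4, "tx": 0, "ty": 0, "tz": 1, "ax": 0, "ay": 0, "az": 0}, {"grip": 4, "tx": 0, "ty": 0, "tz": 1, "ax": 0, "ay": 0, "az": 0}, {"grip": 4, "tx": 0, "ty": 0, "tz": 1, "ax": 0, "ay": 0, "az": 0}, {"grip": 4, "tx": 0, "ty": 0, "tz": 1, "ax": 0, "ay": 0, "az": 0}, {"grip": 4, "tx": 0, "ty": 0, "tz": 0.7, "ax": 0, "ay": 0, "az": 0}, {"grip": 4, "tx": 0, "ty": 0, "tz": 0.2, "ax": 0, "ay": 0, "az": 0}]'

```text
time: 7.13
tool_pos: [639.7, 72.2, 151.0]
tcp_rot: [-180.0, -0.2, 180.0]
ft_force: [0.1, -0.3, -0.6]
finger_gap: 39.7
```

step_arm --plan '[{"grip": 4, "tx": 0, "ty": 0, "tz": 0, "ax": 0, "ay": 0, "az": 0}, {"grip": 4, "tx": 0, "ty": 0, "tz": 0, "ax": 0, "ay": 0, "az": 0}, {"grip": 4, "tx": 0, "ty": 0, "tz": 0, "ax": 0, "ay": 0, "az": 0}]'

```text
time: 7.38
tool_pos: [641.5, 72.2, 154.6]
tcp_rot: [180.0, 0.1, 180.0]
ft_force: [0.8, 0.3, 0.3]
finger_gap: 40.2
```

Run:
```python
from h import *
for n,(r,c) in {"side":(120,220),"top":(110,150)}.items():
    a=snapshot(n)[r:r+110,c:c+110,::-1];cv2.imwrite(f"pics/{n}4.png",cv2.resize(a,None,fx=5,fy=5,interpolation=cv2.INTER_CUBIC))
```

```text
(no output)
```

View pics/side4.png

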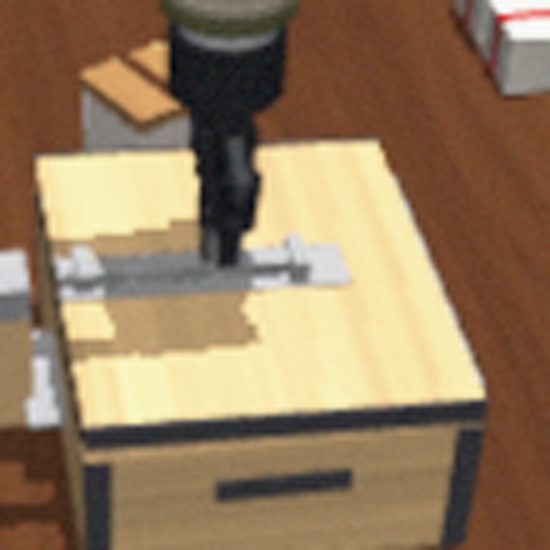

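View pics/top4.png

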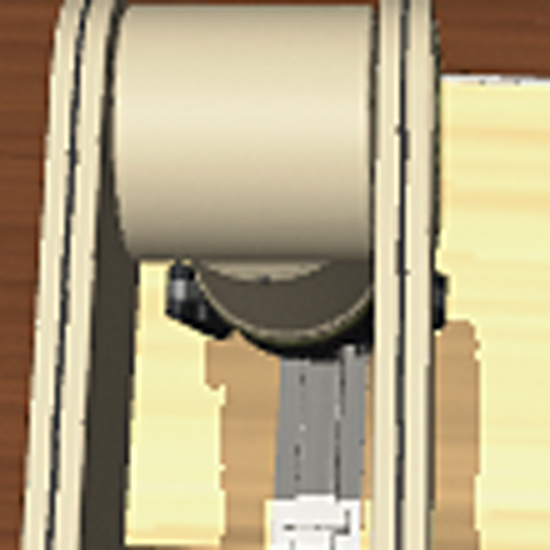

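step_arm --newtons 40 --plan '[{"grip": 2.4, "tx": 0, "ty": 0, "tz": 0, "ax": 0, "ay": 0, "az": 0}, {"grip": 2.2, "tx": 0, "ty": 0, "tz": 0, "ax": 0, "ay": 0, "az": 0}, {"grip": 1.8, "tx": 0, "ty": 0, "tz": 0, "ax": 0, "ay": 0, "az": 0}, {"grip": 1.2, "tx": 0, "ty": 0, "tz": 0, "ax": 0, "ay": 0, "az": 0}, {"grip": 0.8, "tx": 0, "ty": 0, "tz": 0, "ax": 0, "ay": 0, "az": 0}, {"grip": 0.5, "tx": 0, "ty": 0, "tz": 0, "ax": 0, "ay": 0, "az": 0}, {"grip": 0.5, "tx": 0, "ty": 0, "tz": 0, "ax": 0, "ay": 0, "az": 0}]'

```text
time: 8.07
tool_pos: [641.1, 70.9, 154.2]
tcp_rot: [-179.9, 0.0, 179.9]
ft_force: [-1.2, -5.5, 2.1]
finger_gap: 15.3
```

step_arm --plan '[{"grip": 0.5, "tx": 0, "ty": -0.13, "tz": 0.1, "ax": 0, "ay": 0, "az": 0}, {"grip": 0.5, "tx": 0, "ty": 0, "tz": 0.1, "ax": 0, "ay": 0, "az": 0}, {"grip": 0.5, "tx": 0, "ty": 0, "tz": 0, "ax": 0, "ay": 0, "az": 0}]'

```text
time: 8.32
tool_pos: [641.5, 70.8, 152.9]
tcp_rot: [180.0, 0.1, 180.0]
ft_force: [-1.9, -0.7, 5.6]
finger_gap: 15.4
```

step_arm --plan '[{"grip": 0.5, "tx": 0, "ty": 0, "tz": 0.1, "ax": 0, "ay": 0, "az": 0}, {"grip": 0.5, "tx": 0, "ty": 0, "tz": 0.1, "ax": 0, "ay": 0, "az": 0}, {"grip": 0.5, "tx": 0, "ty": 0, "tz": 0, "ax": 0, "ay": 0, "az": 0}, {"grip": 0.5, "tx": 0, "ty": 0, "tz": 0, "ax": 0, "ay": 0, "az": 0}]'

```text
time: 8.65
tool_pos: [642.3, 70.7, 151.9]
tcp_rot: [180.0, 0.2, 180.0]
ft_force: [-1.5, -1.2, 9.0]
finger_gap: 15.0
```

step_arm --plan '[{"grip": 0.5, "tx": 0, "ty": -0.03, "tz": 0.1, "ax": 0, "ay": 0, "az": 0}, {"grip": 0.5, "tx": 0, "ty": 0, "tz": 0.1, "ax": 0, "ay": 0, "az": 0}, {"grip": 0.5, "tx": 0, "ty": 0, "tz": 0, "ax": 0, "ay": 0, "az": 0}, {"grip": 0.5, "tx": 0, "ty": 0, "tz": 0, "ax": 0, "ay": 0, "az": 0}]'

```text
time: 8.98
tool_pos: [642.7, 70.7, 150.7]
tcp_rot: [180.0, 0.3, 180.0]
ft_force: [-2.3, -0.2, 10.8]
finger_gap: 15.3
```

step_arm --plan '[{"grip": 0.5, "tx": 0, "ty": 0, "tz": 0.1, "ax": 0, "ay": 0, "az": 0}, {"grip": 0.5, "tx": 0, "ty": 0, "tz": 0, "ax": 0, "ay": 0, "az": 0}, {"grip": 0.5, "tx": 0, "ty": 0, "tz": 0, "ax": 0, "ay": 0, "az": 0}]'

```text
time: 9.23
tool_pos: [643.0, 70.7, 150.1]
tcp_rot: [180.0, 0.3, 180.0]
ft_force: [-2.6, -0.0, 12.7]
finger_gap: 15.6
```

step_arm --plan '[{"grip": 0.5, "tx": 0, "ty": 0, "tz": 0, "ax": 0, "ay": 0, "az": 0}]'

```text
time: 9.32
tool_pos: [643.0, 70.7, 150.1]
tcp_rot: [180.0, 0.3, 180.0]
ft_force: [-2.0, -0.1, 13.1]
finger_gap: 15.6
```

step_arm --plan '[{"grip": 0.5, "tx": 0.1, "ty": 0, "tz": 0.05, "ax": 0, "ay": 0, "az": 0}, {"grip": 0.5, "tx": 0.1, "ty": 0, "tz": 0, "ax": 0, "ay": 0, "az": 0}, {"grip": 0.5, "tx": 0.1, "ty": 0, "tz": 0, "ax": 0, "ay": 0, "az": 0}, {"grip": 0.5, "tx": 0.1, "ty": 0, "tz": 0, "ax": 0, "ay": 0, "az": 0}]'

```text
time: 9.65
tool_pos: [640.2, 70.7, 150.1]
tcp_rot: [180.0, 0.5, 180.0]
ft_force: [4.3, -0.2, 11.8]
finger_gap: 15.5
```

step_arm --plan '[{"grip": 0.5, "tx": 0.15, "ty": 0, "tz": 0, "ax": 0, "ay": 0, "az": 0}, {"grip": 0.5, "tx": 0.15, "ty": 0, "tz": 0, "ax": 0, "ay": 0, "az": 0}, {"grip": 0.5, "tx": 0.15, "ty": 0, "tz": 0, "ax": 0, "ay": 0, "az": 0}, {"grip": 0.5, "tx": 0.15, "ty": 0, "tz": 0, "ax": 0, "ay": 0, "az": 0}]'

```text
time: 9.98
tool_pos: [634.2, 70.7, 150.1]
tcp_rot: [180.0, 0.5, 180.0]
ft_force: [2.8, -0.0, 12.1]
finger_gap: 15.3
```

step_arm --plan '[{"grip": 0.5, "tx": 0.15, "ty": 0, "tz": 0.05, "ax": 0, "ay": 0, "az": 0}, {"grip": 0.5, "tx": 0.15, "ty": 0, "tz": 0, "ax": 0, "ay": 0, "az": 0}, {"grip": 0.5, "tx": 0.15, "ty": 0, "tz": 0, "ax": 0, "ay": 0, "az": 0}, {"grip": 0.5, "tx": 0.15, "ty": 0, "tz": 0, "ax": 0, "ay": 0, "az": 0}, {"grip": 0.5, "tx": 0.1, "ty": 0, "tz": 0, "ax": 0, "ay": 0, "az": 0}]'

```text
time: 10.4
tool_pos: [627.3, 70.7, 149.7]
tcp_rot: [180.0, 0.5, 180.0]
ft_force: [2.5, 0.0, 11.5]
finger_gap: 15.5
```

Run:
```python
from h import *
s=sense();print(s["tool_pos"],s["ft_force"])
a=snapshot("side")[130:210,205:305,::-1];cv2.imwrite(f"pics/s5.png",cv2.resize(a,None,fx=7,fy=7,interpolation=cv2.INTER_CUBIC))
```

```text
[627.2936805   70.73659138 149.73407378] [ 2.48290709  0.01522819 11.45631811]
```

View pics/s5.png

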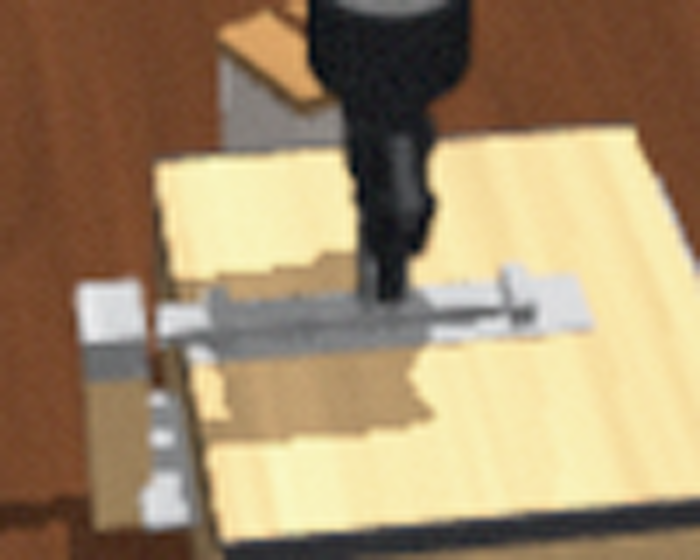

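step_arm --plan '[{"grip": 0.5, "tx": 0, "ty": 0, "tz": 0.06, "ax": 0, "ay": 0, "az": 0}, {"grip": 0.5, "tx": 0, "ty": 0, "tz": 0.06, "ax": 0, "ay": 0, "az": 0}, {"grip": 0.5, "tx": 0, "ty": 0, "tz": 0, "ax": 0, "ay": 0, "az": 0}]'

```text
time: 10.7
tool_pos: [627.1, 70.7, 149.4]
tcp_rot: [180.0, 0.5, 180.0]
ft_force: [-0.6, 0.1, 18.0]
finger_gap: 15.3
```

step_arm --plan '[{"grip": 0.5, "tx": 0, "ty": 0, "tz": -0.06, "ax": 0, "ay": 0, "az": 0}, {"grip": 0.5, "tx": 0.1, "ty": 0, "tz": 0, "ax": 0, "ay": 0, "az": 0}, {"grip": 0.5, "tx": 0.1, "ty": 0, "tz": 0, "ax": 0, "ay": 0, "az": 0}, {"grip": 0.5, "tx": 0.1, "ty": 0, "tz": 0, "ax": 0, "ay": 0, "az": 0}]'

```text
time: 11.03
tool_pos: [624.5, 70.7, 149.5]
tcp_rot: [180.0, 0.5, 180.0]
ft_force: [3.8, -0.3, 13.9]
finger_gap: 15.4
```

step_arm --plan '[{"grip": 0.5, "tx": 0.1, "ty": 0, "tz": 0, "ax": 0, "ay": 0, "az": 0}, {"grip": 0.5, "tx": 0.1, "ty": 0, "tz": 0, "ax": 0, "ay": 0, "az": 0}, {"grip": 0.5, "tx": 0.1, "ty": 0, "tz": 0, "ax": 0, "ay": 0, "az": 0}]'

```text
time: 11.28
tool_pos: [621.5, 70.8, 149.5]
tcp_rot: [180.0, 0.5, 180.0]
ft_force: [2.8, 0.1, 13.5]
finger_gap: 15.5
```

step_arm --plan '[{"grip": 0.5, "tx": 0.1, "ty": 0, "tz": 0, "ax": 0, "ay": 0, "az": 0}, {"grip": 0.5, "tx": 0.1, "ty": 0, "tz": 0, "ax": 0, "ay": 0, "az": 0}, {"grip": 0.5, "tx": 0.1, "ty": 0, "tz": 0, "ax": 0, "ay": 0, "az": 0}]'

```text
time: 11.53
tool_pos: [618.5, 70.8, 149.5]
tcp_rot: [180.0, 0.5, 180.0]
ft_force: [3.0, -0.8, 13.7]
finger_gap: 15.1
```

step_arm --plan '[{"grip": 0.5, "tx": 0.1, "ty": 0, "tz": 0, "ax": 0, "ay": 0, "az": 0}, {"grip": 0.5, "tx": 0.1, "ty": 0, "tz": 0, "ax": 0, "ay": 0, "az": 0}, {"grip": 0.5, "tx": 0.1, "ty": 0, "tz": 0, "ax": 0, "ay": 0, "az": 0}]'

```text
time: 11.78
tool_pos: [615.5, 70.8, 149.4]
tcp_rot: [180.0, 0.5, 180.0]
ft_force: [3.2, 0.5, 13.8]
finger_gap: 15.0
```

step_arm --plan '[{"grip": 0.5, "tx": 0.1, "ty": 0, "tz": 0, "ax": 0, "ay": 0, "az": 0}, {"grip": 0.5, "tx": 0.1, "ty": 0, "tz": 0, "ax": 0, "ay": 0, "az": 0}, {"grip": 0.5, "tx": 0.1, "ty": 0, "tz": 0, "ax": 0, "ay": 0, "az": 0}]'

```text
time: 12.03
tool_pos: [612.5, 70.8, 149.4]
tcp_rot: [180.0, 0.5, 180.0]
ft_force: [2.5, -0.2, 14.5]
finger_gap: 15.3
```

step_arm --plan '[{"grip": 0.5, "tx": 0.1, "ty": 0, "tz": 0, "ax": 0, "ay": 0, "az": 0}, {"grip": 0.5, "tx": 0.1, "ty": 0, "tz": 0, "ax": 0, "ay": 0, "az": 0}, {"grip": 0.5, "tx": 0.1, "ty": 0, "tz": 0, "ax": 0, "ay": 0, "az": 0}]'

```text
time: 12.28
tool_pos: [609.6, 70.8, 149.5]
tcp_rot: [180.0, 0.5, 180.0]
ft_force: [2.8, 0.6, 14.9]
finger_gap: 15.1
```

step_arm --plan '[{"grip": 0.5, "tx": 0.1, "ty": 0, "tz": 0, "ax": 0, "ay": 0, "az": 0}, {"grip": 0.5, "tx": 0.1, "ty": 0, "tz": 0, "ax": 0, "ay": 0, "az": 0}, {"grip": 0.5, "tx": 0.1, "ty": 0, "tz": 0, "ax": 0, "ay": 0, "az": 0}]'

```text
time: 12.53
tool_pos: [606.6, 70.8, 149.4]
tcp_rot: [180.0, 0.5, 180.0]
ft_force: [4.0, -0.1, 13.9]
finger_gap: 15.2
```

Steady 3 N, so the tip is inside the pocket. Now smaller steps.

step_arm --plan '[{"grip": 0.5, "tx": 0.1, "ty": 0, "tz": 0, "ax": 0, "ay": 0, "az": 0}, {"grip": 0.5, "tx": 0.1, "ty": 0, "tz": 0, "ax": 0, "ay": 0, "az": 0}]'

```text
time: 12.7
tool_pos: [604.6, 70.8, 149.4]
tcp_rot: [180.0, 0.5, 180.0]
ft_force: [3.9, 0.0, 13.4]
finger_gap: 15.6
```

step_arm --plan '[{"grip": 0.5, "tx": 0.1, "ty": 0, "tz": 0, "ax": 0, "ay": 0, "az": 0}, {"grip": 0.5, "tx": 0.1, "ty": 0, "tz": 0, "ax": 0, "ay": 0, "az": 0}]'

```text
time: 12.87
tool_pos: [602.6, 70.8, 149.4]
tcp_rot: [180.0, 0.5, 180.0]
ft_force: [3.8, 0.3, 13.4]
finger_gap: 15.4
```

step_arm --plan '[{"grip": 0.5, "tx": 0.1, "ty": 0, "tz": 0, "ax": 0, "ay": 0, "az": 0}, {"grip": 0.5, "tx": 0.05, "ty": 0, "tz": 0, "ax": 0, "ay": 0, "az": 0}]'

```text
time: 13.03
tool_pos: [601.0, 70.8, 149.4]
tcp_rot: [180.0, 0.5, 180.0]
ft_force: [2.7, 0.7, 13.6]
finger_gap: 15.5
```

step_arm --plan '[{"grip": 0.5, "tx": 0.05, "ty": 0, "tz": 0, "ax": 0, "ay": 0, "az": 0}, {"grip": 0.5, "tx": 0.05, "ty": 0, "tz": 0, "ax": 0, "ay": 0, "az": 0}]'

```text
time: 13.2
tool_pos: [600.1, 70.8, 149.4]
tcp_rot: [180.0, 0.5, 180.0]
ft_force: [3.3, -0.5, 14.6]
finger_gap: 15.5
```

step_arm --plan '[{"grip": 0.5, "tx": 0.05, "ty": 0, "tz": 0, "ax": 0, "ay": 0, "az": 0}, {"grip": 0.5, "tx": 0.05, "ty": 0, "tz": 0, "ax": 0, "ay": 0, "az": 0}]'

```text
time: 13.37
tool_pos: [599.1, 70.8, 149.4]
tcp_rot: [180.0, 0.5, 180.0]
ft_force: [2.9, -0.0, 13.6]
finger_gap: 15.7
```

step_arm --plan '[{"grip": 0.5, "tx": 0.05, "ty": 0, "tz": 0, "ax": 0, "ay": 0, "az": 0}, {"grip": 0.5, "tx": 0.05, "ty": 0, "tz": 0, "ax": 0, "ay": 0, "az": 0}]'

```text
time: 13.53
tool_pos: [598.9, 70.8, 149.5]
tcp_rot: [180.0, 0.6, 180.0]
ft_force: [10.8, 1.1, 10.2]
finger_gap: 15.7
```

step_arm --plan '[{"grip": 0.5, "tx": 0.05, "ty": 0, "tz": 0, "ax": 0, "ay": 0, "az": 0}, {"grip": 0.5, "tx": 0.05, "ty": 0, "tz": 0, "ax": 0, "ay": 0, "az": 0}]'

```text
time: 13.7
tool_pos: [598.9, 70.8, 149.6]
tcp_rot: [180.0, 0.8, 180.0]
ft_force: [16.3, 1.3, 6.5]
finger_gap: 15.6
```

step_arm --plan '[{"grip": 0.5, "tx": -0.1, "ty": 0, "tz": 0, "ax": 0, "ay": 0, "az": 0}, {"grip": 0.5, "tx": -0.1, "ty": 0, "tz": 0, "ax": 0, "ay": 0, "az": 0}, {"grip": 0.5, "tx": 0, "ty": 0, "tz": 0, "ax": 0, "ay": 0, "az": 0}]'

```text
time: 13.95
tool_pos: [599.0, 70.9, 149.4]
tcp_rot: [180.0, 0.5, 180.0]
ft_force: [1.8, 0.2, 14.8]
finger_gap: 15.5
```

step_arm --plan '[{"grip": 0.5, "tx": 0, "ty": 0, "tz": -0.1, "ax": 0, "ay": 0, "az": 0}, {"grip": 0.5, "tx": 0, "ty": 0, "tz": -0.1, "ax": 0, "ay": 0, "az": 0}, {"grip": 0.5, "tx": 0, "ty": 0, "tz": 0, "ax": 0, "ay": 0, "az": 0}]'

```text
time: 14.2
tool_pos: [598.8, 70.8, 149.7]
tcp_rot: [180.0, 0.5, 180.0]
ft_force: [8.2, 0.3, 5.0]
finger_gap: 15.2
```

step_arm --plan '[{"grip": 2, "tx": -0.05, "ty": 0, "tz": -0.05, "ax": 0, "ay": 0, "az": 0}, {"grip": 3, "tx": 0, "ty": 0, "tz": 0, "ax": 0, "ay": 0, "az": 0}, {"grip": 4, "tx": 0, "ty": 0, "tz": 0, "ax": 0, "ay": 0, "az": 0}, {"grip": 4, "tx": 0, "ty": 0, "tz": 0, "ax": 0, "ay": 0, "az": 0}, {"grip": 4, "tx": 0, "ty": 0, "tz": 0, "ax": 0, "ay": 0, "az": 0}]'

```text
time: 14.62
tool_pos: [595.5, 70.6, 147.1]
tcp_rot: [180.0, -0.1, 180.0]
ft_force: [0.5, 0.0, -1.1]
finger_gap: 39.7
```

step_arm --plan '[{"grip": 4, "tx": 0, "ty": 0, "tz": -0.5, "ax": 0, "ay": 0, "az": 0}, {"grip": 4, "tx": 0, "ty": 0, "tz": -1, "ax": 0, "ay": 0, "az": 0}, {"grip": 4, "tx": 0, "ty": 0, "tz": -2, "ax": 0, "ay": 0, "az": 0}, {"grip": 4, "tx": 0, "ty": 0, "tz": -2, "ax": 0, "ay": 0, "az": 0}, {"grip": 4, "tx": 0, "ty": 1, "tz": -2, "ax": 0, "ay": 0, "az": 0}, {"grip": 4, "tx": 0, "ty": 3, "tz": -2, "ax": 0, "ay": 0, "az": 0}, {"grip": 4, "tx": 0, "ty": 3, "tz": 0, "ax": 0, "ay": 0, "az": 0}, {"grip": 4, "tx": 0, "ty": 3, "tz": 0, "ax": 0, "ay": 0, "az": 0}]'

```text
time: 15.28
tool_pos: [597.3, 171.5, 246.6]
tcp_rot: [179.9, 0.3, 179.9]
ft_force: [1.2, 1.0, 0.6]
finger_gap: 39.9
```

step_arm --plan '[{"grip": 4, "tx": 0, "ty": 3, "tz": 0, "ax": 0, "ay": 0, "az": 0}, {"grip": 4, "tx": 0, "ty": 3, "tz": 0, "ax": 0, "ay": 0, "az": 0}, {"grip": 4, "tx": 0, "ty": 2, "tz": 0, "ax": 0, "ay": 0, "az": 0}, {"grip": 4, "tx": 0, "ty": 0, "tz": 0, "ax": 0, "ay": 0, "az": 0}, {"grip": 4, "tx": 0, "ty": 0, "tz": 0, "ax": 0, "ay": 0, "az": 0}]'

```text
time: 15.7
tool_pos: [595.9, 251.7, 243.5]
tcp_rot: [180.0, 0.0, -179.9]
ft_force: [0.4, -0.8, -0.0]
finger_gap: 40.0
```

Run:
```python
from h import *
s=sense();print(s["tool_pos"],s["ft_force"],s["finger_gap"])
im=snapshot("side");cv2.imwrite("pics/side6.png",im[...,::-1]);a=cv2.resize(im[150:240,210:330,::-1],None,fx=6,fy=6,interpolation=cv2.INTER_CUBIC);cv2.imwrite("pics/s6.png",a)
im=snapshot("top");cv2.imwrite("pics/top6.png",im[...,::-1]);a=im[110:250,140:290,::-1];cv2.imwrite("pics/t6.png",cv2.resize(a,None,fx=4,fy=4,interpolation=cv2.INTER_CUBIC))
```

```text
[595.88256133 251.67178971 243.48966396] [ 4.12690694e-01 -7.57449785e-01 -6.89300722e-04] 40.0202448608854
```

View pics/s6.png

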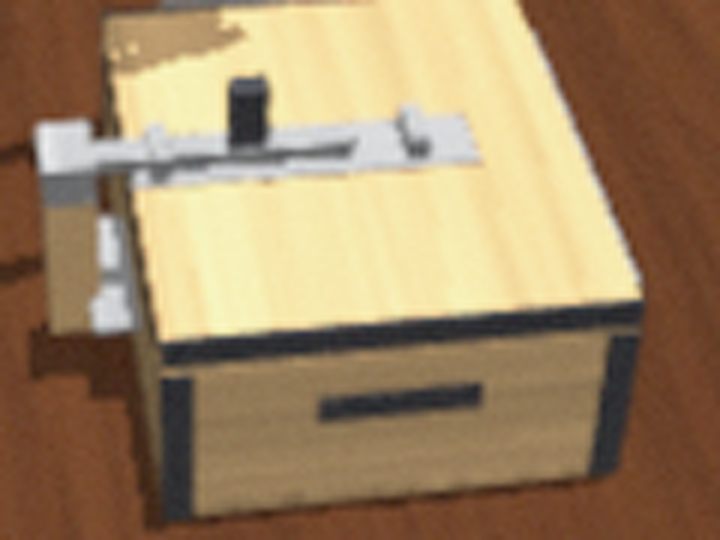

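View pics/t6.png

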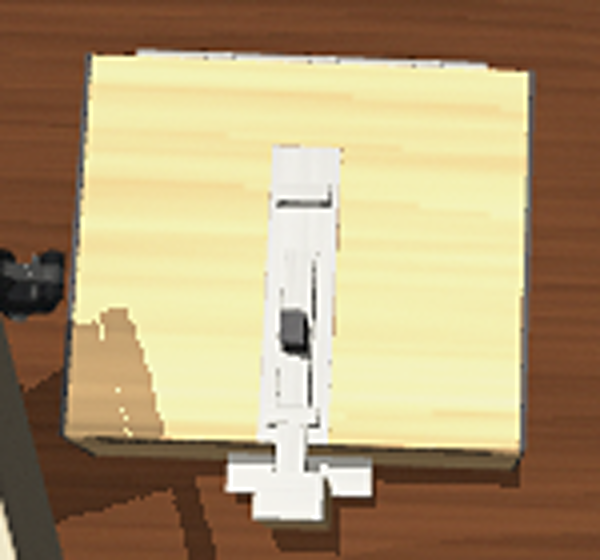

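View pics/side6.png

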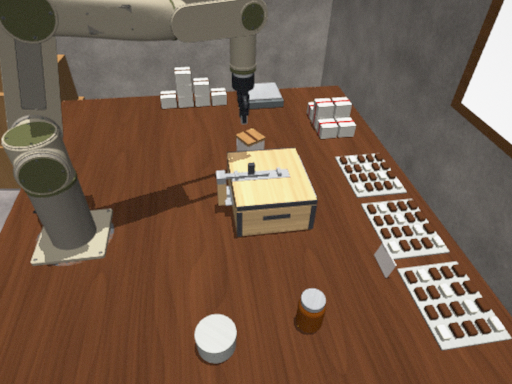

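Run:
```python
from h import *
T=lambda x,y:(140+x/4-.4,110+y/4-.4);S=lambda x,y:(210+x/6-.4,150+y/6-.4)
print(plane("top",T(294,326),185),tri(T(294,326),S(249,80)))
print(tri(T(522,450),S(160,345)))
print(hand_in())
```

```text
[598.4017676   70.80249381 185.        ] (array([598.60101132,  70.77780603, 185.2403174 ]), np.float64(0.47320382546538725))
(array([529.9078466 , -77.62295269, 130.13443302]), np.float64(0.4424315300984767))
the job is handed in; nothing more can be done
None
```

The lid is shut and the bolt is home in the keeper. The arm has let go and moved clear, and I handed the job in at about 16 s of the 72 s allowed.

- **Closing:** I pushed the lid down with the closed fingertips on its bare front corner until it was at the seal. Then I gripped the knob across its width at 40 N and pressed down. It met a solid stop at a brief 18 N, just over the 17 N called safe at the knob. That is about 11 N on the strip by leverage, well under the 25 N limit. I eased back to about 14 N before the tip reached the keeper.
- **Bolting:** The bolt slid at a steady 3–4 N. It stopped dead at knob x ≈ 599 mm after about 43 mm of travel. The push peaked at 16 N, about 13 N of it on the keeper, and I relaxed it straight away before letting go.
- **Last checks:** The final pictures show the bar inside the keeper and the knob at x ≈ 598.5 mm, which agrees with where the bolt stopped. They put the lid's front corner at z ≈ 130 mm, against 137 mm when it was resting ajar. The other goods I could see look unmoved, and the gripper touches nothing.
- **Uncertain:** The pictures are good to only about 2 mm. While I was easing off, the sideways force briefly rose to about 8 N (tip pressing on the keeper), and it went away when the fingers opened. I could not see inside the pocket, so "fully home" rests on the felt stop and the knob's position.

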